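Chock a spray can on a sloping drain board

TASK

Set the yellow twin chock flat and square on the sloping board, in the middle of the lane, with its two wedge toes pointing uphill on the blue line. Then lay the red spray can gently across the lane just uphill of it, resting on the board and against both wedges, and let it go so that it stays put. Finally swing the red bar square across the lane behind the chock as a second stop, and leave the bottle, oil filter, green tin and wrench where they are; the can must never touch the bench.

Things in the scene. Friction and masses are not known exactly. Their poses are not given: they have to be found in the camera images.
- board: fixed sloping drain board of bare aluminium with blue side rails, 320 mm long (x) by 230 mm wide (y), surface sloping 10 degrees; stands on the bench left, middle or right. Origin on the bench under its centre, z vertical, +x points horizontally uphill, away from the robot (yaw varies a little). Rails rise 14 mm above the surface along y = +-110 mm (10 mm thick; clear lane 210 mm); a 20 mm high lip closes the low end
- lane (a point): point in the middle of the board's sloping surface, 58 mm above the bench, over the board's origin. Its axes are tilted with the surface: x uphill along it, y across the lane, z square off the surface. A thin blue line is painted right across the lane at x = +60 mm (toe line)
- bar (a joint): red swing bar on the board, hinged at one side of the lane on an axis square to the surface. 0 = points straight downhill, 1.57 = square across the lane; turns from 0 to 2.2 rad, growing as its free end swings uphill (counter-clockwise seen from above). Stiff hinge (about 0.12 N m, some 1.5 N at the post); it stays where left
- bar_hinge (a point): hinge point of the bar on the lane surface, at x = -55, y = +90 mm in the lane frame. The bar is 14 mm wide, 130 mm long from the hinge, from 14 to 30 mm above the surface
- bar_post (a point): centre of the top of the upright black round post on the bar, 18 mm diameter, 80 mm from the hinge axis; it rises 47 mm from the bar's top, its own top 77 mm above the board's surface
- chock: loose yellow twin chock, 0.3 kg: two wedges joined by a dark steel strap. Origin at the centre of its underside, z up, +x towards the toes (start: roughly away from the robot). 70 mm long (x -35 to +35), 160 mm wide (y), 34 mm high. Each wedge is 43 mm wide, at y = +-37 to +-80 mm: sharp toe at x = +35 mm, a 45-degree face up to 34 mm height at x = +1 mm, then flat-topped to x = -35 mm. Between the wedges 74 mm are free. It starts on the bench
- chock_strap (a point): centre of the steel strap joining the wedges, to grasp it by: 14 mm (x) by 74 mm free length (y) by 16 mm high (18 to 34 mm above the chock's underside), at x = -25 mm in the chock's frame
- can: loose red spray can with white band and black cap, about 0.3 kg, lying on its side in the steel tray; it rolls freely. Diameter 50 mm, 170 mm long. Origin on its axis at about mid-length (balance point); its y axis is the can's axis: body from y = -80 to +60 mm, narrower black cap (32 mm) to +90 mm. x and z turn with it as it rolls. It may lie either way round on the board. Against the wedges its axis stands 10 mm uphill of the toes and 25 mm off the surface
- tray: fixed shallow steel tray, 180 (x) by 210 (y) by 22 mm high, walls and floor 4 mm; origin at the centre of its underside
- wrench: bystander: ratchet wrench, 160 mm long, 14 mm high, its head 30 mm across, lying in the tray on the robot's side of the can, origin on its underside at mid-length
- bottle: bystander: white fluid bottle with a yellow cap, 58 mm diameter, 150 mm high, standing beyond the chock's starting place; origin at the centre of its underside
- filter: bystander: orange oil filter, 68 mm diameter, 82 mm high, standing on the robot's side of the chock's starting place; origin at the centre of its underside
- tin: bystander: green grease tin with a black lid, 60 mm diameter, 110 mm high, standing beyond the tray; origin at the centre of its underside
- table: the steel bench top, surface at height 0
Mind the look-alikes: they are no part of the job. Several things have the shape of the can; the one meant has the colours described above. Several things look just like the chock: the one meant starts farthest from the robot's base.

How it is judged:
By the outcome, as a careful person would: the job done as asked, in the order asked, and still so for the second after the job is handed in, with the robot touching nothing.
It also fails if it takes over 72 s, if anything falls off the work surface, if the arm or the gripper's body presses on something with over 40 N, if the wrist force passes 120 N, or if a joint passes its speed limit or range.

ROBOT

A 7-joint arm with a two-finger parallel gripper is mounted at the origin on the work surface. World frame = base frame: x ahead of the robot, y to its left, z up, the work surface at z = 0. Lengths are in m, angles in rad, forces in N, time in s.
With the tool pointing down it reaches from about 0.425 to 1.025 m from the base axis. Payload 3.6 kg.
Tool frame: the origin (TCP) lies midway between the tips of the shut fingers; the grasp point (between the pads) lies 19 mm behind it; z points along the fingers, y is the line along which they close (so a half turn about z gives the same grasp; the last joint's range is limited). The gripper opens to 85 mm and grips with 20 to 120 N. Pads are 22 mm wide; open, the fingers measure 114 mm over their backs; the gripper's body (76 mm by 85 mm) begins 54 mm behind the grasp point. The pads swing forward as they close: fully open they stand 13 mm farther back than shut.
Start: joints at [1.246, 0.591, 0.048, 1.609, -0.033, 0.943, -0.034], TCP at [0.166, -0.706, 0.231] pointing down, gripper open.
Joint ranges: [-2.69, 2.69], [-0.47, 2.24], [-1.27, 1.36], [0.19, 2.51], [-1.53, 4.68], [0.08, 2.07], [-3.09, 3.09]. Speed limits (rad/s): [2.57, 2.57, 3.14, 3.14, 3.14, 3.14, 3.14].

INTERFACE

Orientations are given as a unit quaternion [x, y, z, w].
In Python, from plant import manip, eyes gives the robot as it stands.
- The arm moves only by the tool carry_out, never from a script. Its argument "moves" is a list of rows, each a list of 7 numbers: the closure, from -1 (fully open) to 1 (shut), so that 0 is half open, then the shift along the world's x, y, z in m, then the turn, a rotation vector about the world's x, y, z in degrees. In form: [[hand, tx, ty, tz, ax, ay, az], ...]. A call has 1 to 5 rows; each row is the pose to reach, as a shift and turn from the pose commanded when the call began; what a row does not reach only later rows make up. A row lasts 1/12 s, in which the tool goes at most 41.7 mm and 7.16 degrees, less where a joint would pass 70% of its speed; a pose out of reach is approached as far as the arm can. A call with a gripper value outside its range is refused whole. The fingers move at their own pace and stop on an object; the grip force is fixed at half the most. Time passes only in rows, so rows that repeat a pose let the fingers close. It gives the time, the measured TCP pose, the force, the opening and the grip force at its end, in the units of the state.
- manip.sense(): the state, without advancing time (a new reading comes with each control period).
- eyes.grab_frame(name): name is "scene" or "top" or "wrist"; returns the picture (420x560x3 uint8, blue, green, red); there is no depth.
- eyes.camera_params(name): a dict with "fx", "fy", "cx", "cy" (pixels), "R" (3x3) and "t" (3): a world point X has camera coordinates R X + t. Camera axes: x right, y down, z forward; pixel columns grow to the right and rows downward; lengths in m; the calibration is good to about 2 mm. A picture is of the moment at which its call begins: read the wrist's pose just before it. camera_params takes no time and is no camera call; for the wrist camera it gives the pose at the moment of the call.
- manip.sign_off(): hands the job in; it is judged then, once.
The state is a dict: "clock": time; "joint_pos": joint angles; "joint_velocities": joint speeds; "effort": joint torques, N m; "eef_pos": TCP position; "orientation": TCP orientation; "wrist_force": force on the tool from outside, world axes, zero at the start; "ft_torque": the same for the moment, N m; "width": finger opening in m; "gripper_force": force on a finger pad.
Only numpy, scipy, OpenCV 4.12 (cv2) and the standard library are available. Lean on these libraries where they do the work, as an engineer would, in place of code of your own. Each camera call takes 0.05 s, during which the arm holds its last target. There are 200 camera calls.

## Working session

There is one attempt and no reset: what is moved stays moved. The work goes in short steps, Python scripts to look and compute and a tool call to move; the robot and the scene stay as the last step left them, time stands still between calls to the robot, and variables do not carry over. Pictures are saved under pics/ and viewed, at most 13 in all, crops included, and the job is handed in when it is done.

Besides the shell and the picture viewer there is one more tool, called after ">>>" as name(argument=value, ...) on one line, values as JSON. carry_out: Moves the arm, as the interface text tells. Its arguments: {"type":"object","properties":{"moves":{"type":"array","items":{"type":"array","items":{"type":"number"}}}},"required":["moves"]}

```bash
mkdir -p pics; ls; python3 - <<'E'
from plant import manip, eyes
import cv2,numpy as np
s=manip.sense();print({k:np.round(v,3).tolist() for k,v in s.items()})
a=eyes.grab_frame("scene");b=eyes.grab_frame("top")
cv2.imwrite("pics/scene0.png",a);cv2.imwrite("pics/top0.png",b)
for n in("scene","top"):print({k:np.round(v,3).tolist() for k,v in eyes.camera_params(n).items()})
E
```

```text
pics
{'clock': 0.0, 'joint_pos': [1.247, 0.592, 0.048, 1.61, -0.033, 0.943, -0.034], 'joint_velocities': [-0.001, -0.0, -0.001, 0.002, 0.0, -0.0, -0.001], 'effort': [0.0, -54.869, 1.547, -19.813, 0.009, 0.009, 0.0], 'eef_pos': [0.166, -0.705, 0.23], 'orientation': [0.993, 0.115, -0.0, -0.001], 'wrist_force': [-0.387, 0.022, -0.662], 'ft_torque': [-0.031, -0.036, 0.006], 'gripper_force': 0.0, 'width': 0.085}
{'fx': 426.786, 'fy': 426.786, 'cx': 281.143, 'cy': 213.233, 'R': [[0.664, 0.747, 0.022], [0.452, -0.378, -0.808], [-0.595, 0.547, -0.589]], 't': [-0.352, -0.148, 1.389]}
{'fx': 479.449, 'fy': 479.449, 'cx': 284.471, 'cy': 204.17, 'R': [[-0.014, -1.0, 0.002], [-0.996, 0.014, -0.09], [0.09, -0.003, -0.996]], 't': [0.017, 0.532, 1.404]}
```

View pics/top0.png

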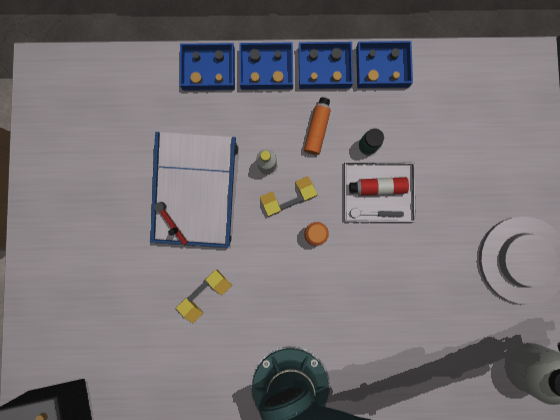

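View pics/scene0.png

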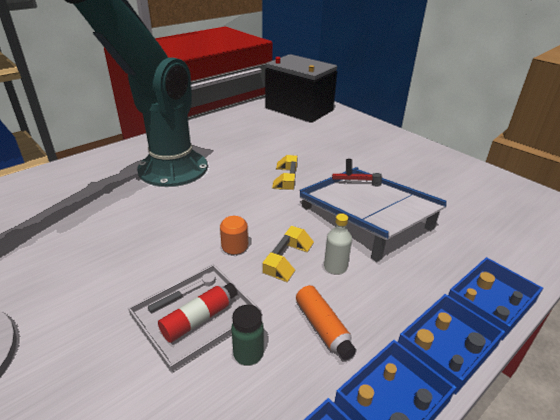

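The top view shows the following.
- **Board:** about (193,190), with the toe line from (160,167) to (231,170).
- **Bar:** hinge at about (161,207), pointing down-right.
- **Tray:** about (378,192). The red and white can is at (380,186) with its cap to the left, and the wrench is at (378,213).

Look-alikes:
- **Can:** red at (380,186), against an orange one at (317,126). I choose the red one with the white band.
- **Chock:** one at (288,197) and one at (204,296). I choose (288,197), which is farther from the base at about (290,380).

```bash
cat > h.py <<'E'
from plant import manip, eyes
import cv2, numpy as np
from scipy.spatial.transform import Rotation as Rn
def ray(P,u,v):
    d=np.array([(u-P['cx'])/P['fx'],(v-P['cy'])/P['fy'],1.]);R=np.array(P['R']);return -R.T@np.array(P['t']),R.T@d
def plane(P,uv,z,n=(0,0,1)):
    """ray onto plane: z height, or z a point with normal n"""
    p0=np.array([0,0,z]) if np.isscalar(z) else np.array(z); n=np.array(n)
    c,d=ray(P,*uv); return c+d*(n@(p0-c))/(n@d)
def proj(P,X):
    c=np.array(P['R'])@X+np.array(P['t']);return np.array([P['fx']*c[0]/c[2]+P['cx'],P['fy']*c[1]/c[2]+P['cy']])
def mask(img,lo,hi,roi=None):
    m=cv2.inRange(cv2.cvtColor(img,cv2.COLOR_BGR2HSV),lo,hi)
    if roi:
        k=np.zeros_like(m);x0,y0,x1,y1=roi;k[y0:y1,x0:x1]=255;m&=k
    return m
def blobs(m,amin=30):
    n,l,s,c=cv2.connectedComponentsWithStats(m)
    return [(c[i].round(1),s[i,4],(l==i).astype(np.uint8)) for i in range(1,n) if s[i,4]>=amin]
YEL=((20,120,80),(35,255,255));BLU=((100,100,40),(125,255,255))
def red(img,roi=None):return mask(img,(0,150,60),(5,255,255),roi)|mask(img,(173,150,60),(180,255,255),roi)
def pose():
    s=manip.sense();return np.array(s['eef_pos']),Rn.from_quat(s['orientation'])
def goal_R(close,n=(0,0,1)):
    """tool z=-n, y=close direction (or its half turn, nearest to present)"""
    z=-np.array(n)/np.linalg.norm(n);y=np.array(close,float);y-=z*(y@z);y/=np.linalg.norm(y)
    c=[Rn.from_matrix(np.c_[np.cross(s*y,z),s*y,z]) for s in(1,-1)]
    r=pose()[1];return min(c,key=lambda q:(q*r.inv()).magnitude())
def delta(p,R):
    p0,r=pose();d=np.array(p)-p0;v=(R*r.inv()).as_rotvec(degrees=True)
    print('shift mm',(d*1000).round(1),'turn deg',v.round(2),'dist',round(np.linalg.norm(d)*1000),'ang',round(np.linalg.norm(v),1))
E
python3 - <<'E'
from h import *
b=cv2.imread("pics/top0.png");P=eyes.camera_params("top")
w=[]
for c,a,m in blobs(mask(b,*YEL,(255,170,325,225))):
    print('yel',c,a,plane(P,c,.03).round(3))
for c,a,m in blobs(red(b,(345,165,420,205))): print('can red',c,a,plane(P,c,.035).round(3))
for c,a,m in blobs(red(b,(145,195,195,250)),10): print('bar',c,a,plane(P,c,.06).round(3),cv2.fitLine(np.argwhere(m)[:,::-1].astype(np.float32),2,0,.01,.01).ravel().round(2))
for n,uv in dict(lineL=(160,167.5),lineR=(231,170.5)).items(): print(n,plane(P,uv,.0684).round(3))
for n,uv,z in(('bottlecap',(265,156),.15),('filter top',(317,231),.08),('post',(162,207),.09),('post2',(172,231),.09)):print(n,plane(P,uv,z).round(3))
bb=mask(b,*BLU,(140,125,245,252))
for c,a,m in blobs(bb):print('blue',c,a,cv2.boundingRect(m))
cv2.imwrite("pics/crop.png",cv2.resize(b[120:260,140:420],(800,400),interpolation=2))
E
```

```text
yel [305.9 188. ] 298 [ 0.579 -0.055  0.03 ]
yel [269.9 203.4] 299 [0.535 0.053 0.03 ]
can red [369.3 186.6] 253 [ 0.58  -0.243  0.035]
can red [400.5 185.1] 219 [ 0.583 -0.335  0.035]
bar [167.8 219.2] 102 [0.49  0.348 0.06 ] [  0.59   0.81 167.8  219.17]
bar [180.9 237.4] 67 [0.437 0.31  0.06 ] [  0.55   0.83 180.94 237.37]
lineL [0.64  0.37  0.068]
lineR [0.628 0.164 0.068]
bottlecap [0.654 0.062 0.15 ]
filter top [ 0.449 -0.082  0.08 ]
post [0.523 0.357 0.09 ]
post2 [0.454 0.328 0.09 ]
blue [156.5 195.4] 489 (150, 132, 32, 112)
blue [224.5 203.9] 495 (186, 137, 49, 111)
```

View pics/crop.png

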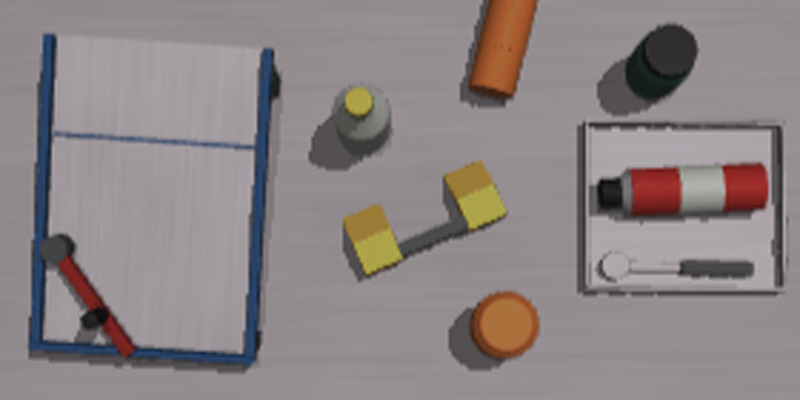

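The crop confirms the choices. The twin chock beside the bottle and filter is the one wanted, with its strap at crop (430,237), and the red can with the white band lies in the tray. I'll swing over the chock now.

>>> carry_out(moves=[[0,0.018,0.035,0,0,0,5],[0,0.037,0.07,0,0,0,10],[0,0.055,0.105,0,0,0,15],[0,0.073,0.14,0,0,0,20],[0,0.092,0.174,0,0,0,24.7]])

```text
clock: 0.52
eef_pos: [0.258, -0.5295, 0.2309]
orientation: [0.945, 0.327, -0.0, -0.001]
wrist_force: [0.9, 0.4, -0.2]
width: 0.0424
gripper_force: 0.0
```

>>> carry_out(moves=[[0,0.018,0.035,0,0,0,5],[0,0.037,0.07,0,0,0,10],[0,0.055,0.105,0,0,0,15],[0,0.073,0.14,0,0,0,20],[0,0.092,0.174,0,0,0,24.7]])

```text
clock: 0.93
eef_pos: [0.3499, -0.3556, 0.2311]
orientation: [0.853, 0.521, -0.0, -0.0]
wrist_force: [0.9, -0.8, 0.5]
width: 0.0429
gripper_force: 0.0
```

>>> carry_out(moves=[[0,0.018,0.035,0,0,0,5],[0,0.037,0.07,0,0,0,10],[0,0.055,0.105,0,0,0,15],[0,0.073,0.14,0,0,0,20],[0,0.092,0.174,0,0,0,24.7]])

```text
clock: 1.35
eef_pos: [0.4418, -0.1819, 0.2312]
orientation: [0.722, 0.692, -0.0, -0.0]
wrist_force: [1.1, -0.3, -0.4]
width: 0.0431
gripper_force: 0.0
```

>>> carry_out(moves=[[0,0.018,0.035,0,0,0,5],[0,0.037,0.07,0,0,0,10],[0,0.055,0.105,0,0,0,15],[0,0.073,0.14,0,0,0,20],[0,0.092,0.174,0,0,0,24.7]])

```text
clock: 1.77
eef_pos: [0.5339, -0.008, 0.2311]
orientation: [0.557, 0.83, -0.0, -0.0]
wrist_force: [0.8, -0.9, 0.2]
width: 0.0424
gripper_force: 0.0
```

```bash
python3 - <<'E'
from h import *
p,r=pose();print(p.round(4),r.as_matrix().round(3).tolist(),manip.sense()['joint_pos'])
P=eyes.camera_params("wrist");b=eyes.grab_frame("wrist");cv2.imwrite("pics/w1.png",b)
print({k:np.round(v,3).tolist() for k,v in P.items()})
for c,a,m in blobs(mask(b,*YEL),200):print(c,a,plane(P,c,.03).round(4))
E
```

```text
[ 0.5339 -0.008   0.2311] [[-0.379, 0.925, -0.001], [0.925, 0.379, -0.0], [0.0, -0.001, -1.0]] [ 0.34178157  0.39616618 -0.53557208  2.02130565  0.27952028  0.79559857
  0.03124126]
{'fx': 324.686, 'fy': 324.686, 'cx': 279.455, 'cy': 208.94, 'R': [[0.925, 0.379, -0.001], [0.364, -0.888, 0.28], [0.105, -0.26, -0.96]], 't': [-0.491, -0.237, 0.321]}
[303.5 130.4] 2538 [0.5356 0.0529 0.03  ]
[473.9 191.6] 1398 [0.7326 0.0637 0.03  ]
[302.2 233.8] 2141 [ 0.5795 -0.0518  0.03  ]
```

View pics/w1.png

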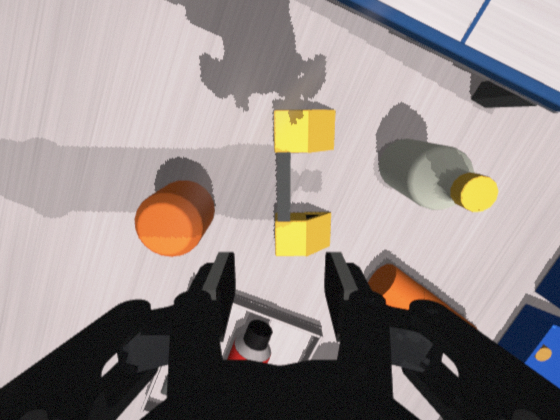

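The wrist view shows the strap between the wedges, centred near (283,185). The back edge of the tops runs along column 275, from row 112 to row 255. The filter is at left and the bottle at right, both clear.

```bash
python3 - <<'E'
from h import *
P=eyes.camera_params("wrist");b=cv2.imread("pics/w1.png")
hsv=cv2.cvtColor(b,cv2.COLOR_BGR2HSV)
pts=[]
ym=mask(b,*YEL,(250,90,360,270))
rows=[y for y in list(range(118,148))+list(range(220,250))]
e=np.array([(np.flatnonzero(ym[y])[0],y) for y in rows]);print(e[::10].tolist())
f=np.polyfit(e[:,1],e[:,0],1)
A=plane(P,(np.polyval(f,118),118),.034);B=plane(P,(np.polyval(f,248),248),.034)
d=(A-B)/np.linalg.norm(A-B);print('yaw',np.degrees(np.arctan2(-d[0],d[1])))
print([hsv[184,x].tolist() for x in range(268,300,2)])
for uv in((283,184),(275,184)):print(plane(P,uv,.034).round(4))
top=plane(P,(np.polyval(f,105),105),.034)
# end rows of the tops at columns 280-300
for cc in(279,290,300):
    yy=np.flatnonzero(ym[:,cc]);print(cc,yy[0],yy[-1],plane(P,(cc,yy[0]),.034).round(4),plane(P,(cc,yy[-1]),.034).round(4),[int(v) for v in yy[1:][np.diff(yy)>5]],[int(v) for v in yy[:-1][np.diff(yy)>5]])
E
```

```text
[[274, 118], [274, 128], [274, 138], [276, 220], [275, 230], [275, 240]]
yaw 23.30305043070626
[[177, 15, 182], [175, 17, 185], [0, 15, 187], [177, 16, 176], [0, 15, 101], [45, 5, 95], [75, 6, 92], [165, 6, 89], [0, 3, 88], [38, 11, 90], [30, 6, 92], [175, 11, 140], [177, 14, 181], [176, 11, 180], [174, 15, 173], [177, 16, 177]]
[0.5441 0.0049 0.034 ]
[0.5362 0.0016 0.034 ]
279 110 255 [0.5106 0.073  0.034 ] [ 0.5724 -0.0727  0.034 ] [221] [152]
290 110 255 [0.5208 0.0773 0.034 ] [ 0.5839 -0.0678  0.034 ] [215] [151]
300 110 255 [0.5301 0.0813 0.034 ] [ 0.5945 -0.0634  0.034 ] [213] [151]
```

```bash
python3 - <<'E'
from h import *
p,r=pose();print(p.round(4),r.as_matrix().round(3).tolist())
P=eyes.camera_params("wrist")
print({k:np.round(v,3).tolist() for k,v in P.items()})
Pt=eyes.camera_params("top");t=cv2.imread("pics/top0.png")
b=eyes.grab_frame("wrist")
e=[c for c,a,m in blobs(mask(b,*YEL,(250,90,360,270)),200)];print(e)
P=eyes.camera_params("wrist")
for c in e:print(plane(P,c,.03).round(4))
for c in(275,335):print([plane(P,(c,v),.034 if c==275 else 0).round(4).tolist() for v in(110,255)])
E
```

```text
[0.539  0.0018 0.2324] [[-0.391, 0.921, 0.007], [0.921, 0.391, 0.008], [0.005, 0.01, -1.0]]
{'fx': 324.686, 'fy': 324.686, 'cx': 279.455, 'cy': 208.94, 'R': [[0.921, 0.391, 0.01], [0.373, -0.886, 0.276], [0.116, -0.25, -0.961]], 't': [-0.499, -0.235, 0.318]}
[array([294. , 138.1]), array([292.1, 240.2])]
[0.5338 0.0494 0.03  ]
[ 0.577  -0.0558  0.03  ]
[[0.5049, 0.0676, 0.034], [0.5654, -0.0785, 0.034]]
[[0.5658, 0.0936, 0.0], [0.6406, -0.0638, 0.0]]
```

>>> carry_out(moves=[[0,0,0,0,0,0,0],[0,0,0,0,0,0,0],[0,0,0,0,0,0,0]])

```text
clock: 2.12
eef_pos: [0.5328, -0.0116, 0.2308]
orientation: [0.56, 0.828, -0.001, -0.0]
wrist_force: [0.3, -0.8, -0.5]
width: 0.0429
gripper_force: 0.0
```

```bash
cat >> h.py <<'E'
def chock_view(roi=(200,60,420,320)):
    P=eyes.camera_params("wrist");b=eyes.grab_frame("wrist")
    ym=mask(b,*YEL,roi);B=sorted(blobs(ym,400),key=lambda q:q[0][1])[:2]
    print([(q[0].tolist(),int(q[1])) for q in B])
    pts=[]
    for c,a,m in B:
        for y in range(int(c[1])-9,int(c[1])+10): pts.append((np.flatnonzero(m[y])[0]-.5,y))
    pts=np.array(pts);f=np.polyfit(pts[:,1],pts[:,0],1)
    col=np.polyval(f,pts[:,1].mean())+6
    ys=[np.flatnonzero(m[:,int(round(col))]) for c,a,m in B]
    W=[plane(P,(np.polyval(f,y),y),.034) for y in(ys[0][0]-.5,ys[0][-1]+.5,ys[1][0]-.5,ys[1][-1]+.5)]
    A,B2=W[0],W[3];d=(A-B2)/np.linalg.norm(A-B2);print('edge len',np.linalg.norm(A-B2).round(4),'inner',np.linalg.norm(W[1]-W[2]).round(4),'yaw',np.degrees(np.arctan2(-d[0],d[1])).round(2))
    mid=(W[0]+W[1]+W[2]+W[3])/4;x=np.array([d[1],-d[0],0]);print('strap',(mid+.010*x).round(4))
    return mid+.010*x,x,b
E
python3 - <<'E'
from h import *
print(pose()[0].round(4))
s,x,b=chock_view()
delta([s[0],s[1],.007],goal_R(x))
E
```

```text
[ 0.5328 -0.0116  0.2308]
[([305.8, 127.0], 2540), ([305.0, 231.2], 2110)]
edge len 0.158 inner 0.076 yaw 22.75
strap [ 0.539  -0.0092  0.034 ]
shift mm [   6.     2.4 -223.9] turn deg [ 0.07 -0.07  0.89] dist 224 ang 0.9
```

>>> carry_out(moves=[[0,0.002,0,-0.035,0,0,0.5],[0,0.005,0.001,-0.07,0,0,1],[0,0.005,0.001,-0.105,0,0,1],[0,0.005,0.001,-0.14,0,0,1],[0,0.005,0.001,-0.17,0,0,1]])

```text
clock: 2.58
eef_pos: [0.5379, -0.0107, 0.0595]
orientation: [0.553, 0.833, -0.001, -0.0]
wrist_force: [0.7, 0.2, 0.6]
width: 0.0428
gripper_force: 0.0
```

>>> carry_out(moves=[[0,0,0,-0.02,0,0,0],[0,0,0,-0.035,0,0,0],[0,0,0,-0.045,0,0,0],[0,0,0,-0.053,0,0,0],[0,0,0,-0.053,0,0,0]])

```text
clock: 3.0
eef_pos: [0.5382, -0.0096, 0.0074]
orientation: [0.552, 0.834, -0.001, -0.001]
wrist_force: [-0.2, 0.1, 0.4]
width: 0.0423
gripper_force: 0.0
```

>>> carry_out(moves=[[1,0,0,0,0,0,0],[1,0,0,0,0,0,0],[1,0,0,0,0,0,0],[1,0,0,0,0,0,0],[1,0,0,0,0,0,0]])

```text
clock: 3.42
eef_pos: [0.5397, -0.0089, 0.0094]
orientation: [0.552, 0.834, 0.0, 0.001]
wrist_force: [-0.7, -0.3, 6.5]
width: 0.0126
gripper_force: 59.7
```

>>> carry_out(moves=[[1,0,0,0.01,0,0,0],[1,0,0,0.035,0,0,0],[1,0,0,0.075,0,0,0],[1,0,0,0.115,0,0,0],[1,0,0,0.155,0,0,0]])

```text
clock: 3.83
eef_pos: [0.5372, -0.009, 0.1647]
orientation: [0.552, 0.834, -0.001, -0.001]
wrist_force: [0.9, -0.5, -2.6]
width: 0.0126
gripper_force: 59.0
```

>>> carry_out(moves=[[1,0,0,0.04,0,0,0],[1,0,0,0.08,0,0,-6],[1,0,0.03,0.09,0,0,-13],[1,0,0.055,0.09,0,0,-20],[1,0,0.07,0.09,0,0,-26]])

```text
clock: 4.25
eef_pos: [0.5384, 0.0641, 0.2553]
orientation: [0.727, 0.687, 0.002, 0.0]
wrist_force: [0.8, 0.6, -3.6]
width: 0.0131
gripper_force: 58.9
```

>>> carry_out(moves=[[1,0,0,0,0,0,0],[1,0,0,0,0,0,0],[1,0,0,0,0,0,0]])

```text
clock: 4.5
eef_pos: [0.5378, 0.06, 0.2529]
orientation: [0.725, 0.689, -0.001, -0.0]
wrist_force: [0.0, -1.0, -3.1]
width: 0.0127
gripper_force: 59.0
```

```bash
python3 - <<'E'
from h import *
import pickle
p,r=pose();print(p.round(4),r.as_quat().round(3),np.abs(manip.sense()['joint_velocities']).max())
P=eyes.camera_params("wrist");b=eyes.grab_frame("wrist");cv2.imwrite("pics/w2.png",b);pickle.dump(P,open("w2.pkl","wb"))
E
```

```text
[0.5378 0.06   0.2529] [ 0.725  0.689 -0.001 -0.   ] 0.015345122705488138
```

View pics/w2.png

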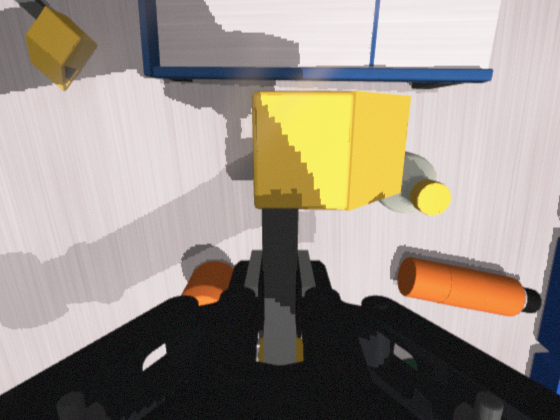

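The chock is held level, spanning about (255..410, 95..210). The near rail is along row 75 and the toe line at column about 375, but the far rail is out of view. I'll move closer, higher, and look again.

>>> carry_out(moves=[[1,0.005,0.035,0.02,0,0,0],[1,0.01,0.065,0.04,0,0,0],[1,0.015,0.09,0.06,0,0,0],[1,0.015,0.1,0.08,0,0,0],[1,0.015,0.1,0.08,0,0,0]])

```text
clock: 4.97
eef_pos: [0.556, 0.1654, 0.3374]
orientation: [0.724, 0.69, 0.004, 0.001]
wrist_force: [0.8, 0.9, -2.3]
width: 0.0129
gripper_force: 59.1
```

>>> carry_out(moves=[[1,0,0,0,0,0,0],[1,0,0,0,0,0,0],[1,0,0,0,0,0,0]])

```text
clock: 5.22
eef_pos: [0.5529, 0.1578, 0.331]
orientation: [0.726, 0.687, -0.002, -0.0]
wrist_force: [-0.4, 0.3, -3.6]
width: 0.0126
gripper_force: 59.1
```

```bash
python3 - <<'E'
from h import *
import pickle
p,r=pose();print(p.round(4),r.as_quat().round(3),np.abs(manip.sense()['joint_velocities']).max())
P=eyes.camera_params("wrist");b=eyes.grab_frame("wrist");cv2.imwrite("pics/w3.png",b);pickle.dump(P,open("w3.pkl","wb"))
E
```

```text
[0.5529 0.1578 0.331 ] [ 0.726  0.687 -0.002 -0.   ] 0.006402095997625051
```

View pics/w3.png

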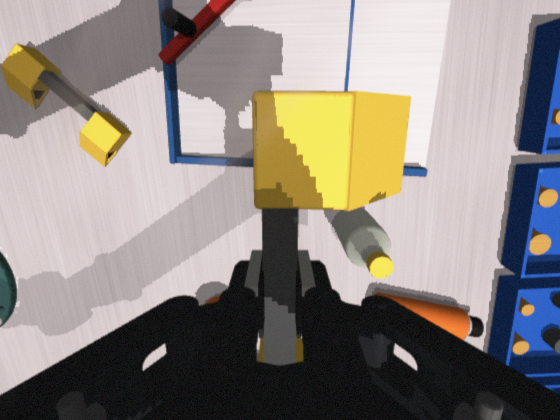

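The toe line is at columns 347–352 in rows 0–90. The right rail runs from (175,160) to (425,172), and the bar post is at about (175,18). I'll solve the board pose from this view and from the top view.

```bash
python3 - <<'E'
from h import *
import pickle
P=pickle.load(open("w3.pkl","rb"));b=cv2.imread("pics/w3.png")
T=eyes.camera_params("top");t=cv2.imread("pics/top0.png")
def fit(m,axis):  # axis 0: x=f(y)
    p=np.argwhere(m>0)[:,::-1].astype(np.float32);vx,vy,x,y=cv2.fitLine(p,cv2.DIST_HUBER,0,.01,.01).ravel();return np.array([x,y]),np.array([vx,vy]),p
mm=mask(b,(100,60,40),(125,255,255),(335,0,365,88));l3=fit(mm,0)
mr=mask(b,*BLU,(182,148,250,175))|mask(b,*BLU,(412,155,424,185));r3=fit(mr,1)
rowsr=[(x,np.flatnonzero(mr[:,x])[[0,-1]].tolist()) for x in(190,240,418)];print('rail rows',rowsr)
mt=mask(t,(100,40,40),(125,255,255),(164,160,227,176));lt=fit(mt,0);print('n',mm.sum()//255,mr.sum()//255,mt.sum()//255,lt[0],lt[1])
bt=mask(t,*BLU,(140,125,245,252))
L=np.array([(np.flatnonzero(bt[y,:200])[0]-.5,y) for y in range(140,235)]);
R=np.array([(np.flatnonzero(bt[y,200:])[0]+199.5,y) for y in range(140,235)])
psi=np.radians(-3.3);o=np.array([.575,.270,.058])
for it in range(4):
    ux=np.array([np.cos(psi)*np.cos(.1745),np.sin(psi)*np.cos(.1745),np.sin(.1745)]);uy=np.array([-np.sin(psi),np.cos(psi),0]);n=np.cross(ux,uy)
    def onl(Pm,f,z):
        q=[plane(Pm,f[0]+s*f[1],o+z*n,n) for s in(-25,25)];return np.array(q)
    def lane(q):return np.c_[(q-o)@ux,(q-o)@uy]
    A=lane(onl(P,l3,0));B=lane(onl(T,lt,0));C=lane(onl(P,r3,.014))
    D=lane(np.array([plane(T,q,o+.014*n,n) for q in L]));E=lane(np.array([plane(T,q,o+.014*n,n) for q in R]))
    lin=lambda q:np.polyfit(q[:,0],q[:,1],1)
    d=lin(D);e=lin(E);dx=np.diff(A,axis=0)[0];db=np.diff(B,axis=0)[0];dc=np.diff(C,axis=0)[0]
    yaws=[-np.degrees(np.arctan(dx[0]/dx[1])),-np.degrees(np.arctan(db[0]/db[1])),np.degrees(np.arctan(dc[1]/dc[0])),np.degrees(np.arctan(d[0])),np.degrees(np.arctan(e[0]))]
    x0=lambda q:q[0,0]+(0-q[0,1])*(q[1,0]-q[0,0])/(q[1,1]-q[0,1])
    ex=[x0(A)-.06,x0(B)-.06];yc=C.mean(0)[1]+.110
    if it in(0,3):
        print('psi',np.degrees(psi).round(2),'o',o.round(4),'dyaw',np.round(yaws,2),'ex',np.round(ex,4),'ey wrist',round(yc,4),'top',round(d[1]-.115,4),round(e[1]+.105,4))
    psi+=np.radians(np.median(yaws));o=o+ux*np.mean(ex)+uy*np.mean([yc,(d[1]-.115+e[1]+.105)/2]);k=o
    # keep height: lane origin at 58 mm
    o=o-ux*((o[2]-.058)/ux[2]) if False else np.array([o[0],o[1],.058])
np.savez("board.npz",o=o,psi=psi,ux=ux,uy=uy,n=n);print(o,np.degrees(psi),ux.round(4),n.round(4))
# bar: post
for pt in((-.055,.09,0),):print('hinge',(o+pt[0]*ux+pt[1]*uy).round(4))
p=o+.077*n
q=plane(P,(166,14),p,n);print('post lane',((q-o)@ux).round(4),((q-o)@uy).round(4))
E
```

```text
Traceback (most recent call last):
IndexError: index 0 is out of bounds for axis 0 with size 0
```

```bash
cat > board.py <<'E'
from h import *
import pickle
P=pickle.load(open("w3.pkl","rb"));b=cv2.imread("pics/w3.png")
T=eyes.camera_params("top");t=cv2.imread("pics/top0.png")
def fit(m):
    p=np.argwhere(m>0)[:,::-1].astype(np.float32);vx,vy,x,y=cv2.fitLine(p,cv2.DIST_HUBER,0,.01,.01).ravel();return np.array([x,y]),np.array([vx,vy])
mm=mask(b,(100,60,40),(125,255,255),(335,0,365,88));l3=fit(mm)
mr=mask(b,*BLU,(182,140,250,185))|mask(b,*BLU,(405,150,428,190));r3=fit(mr)
print('rail',r3,np.argwhere(mr)[:,1].max())
mt=mask(t,(100,40,40),(125,255,255),(164,160,227,176));lt=fit(mt);print('n',mm.sum()//255,mr.sum()//255,mt.sum()//255,lt)
bt=mask(t,*BLU,(140,125,245,252))
def edge(x0,x1):
    return np.array([(np.flatnonzero(bt[y,x0:x1])[0]+x0-.5,y) for y in range(140,235) if bt[y,x0:x1].any()])
L=edge(140,180);R=edge(222,245)
psi=np.radians(-3.3);o=np.array([.575,.270,.058])
for it in range(4):
    ux=np.array([np.cos(psi)*np.cos(.1745),np.sin(psi)*np.cos(.1745),np.sin(.1745)]);uy=np.array([-np.sin(psi),np.cos(psi),0]);n=np.cross(ux,uy)
    onl=lambda Pm,f,z:np.array([plane(Pm,f[0]+s*f[1],o+z*n,n) for s in(-25,25)])
    lane=lambda q:np.c_[(q-o)@ux,(q-o)@uy]
    A=lane(onl(P,l3,0));B=lane(onl(T,lt,0));C=lane(onl(P,r3,.014))
    D,E=[lane(np.array([plane(T,q,o+.014*n,n) for q in Q])) for Q in(L,R)]
    d,e=[np.polyfit(q[:,0],q[:,1],1) for q in(D,E)]
    sl=lambda q,i:np.degrees(np.arctan((q[1,i]-q[0,i])/(q[1,1-i]-q[0,1-i])))
    yaws=[-sl(A,0),-sl(B,0),sl(C,1),np.degrees(np.arctan(d[0])),np.degrees(np.arctan(e[0]))]
    x0=lambda q:q[0,0]-q[0,1]*(q[1,0]-q[0,0])/(q[1,1]-q[0,1])
    ex=[x0(A)-.06,x0(B)-.06];ey=[C[:,1].mean()+.11,d[1]-.115,e[1]+.105]
    print('psi',np.degrees(psi).round(2),'o',o.round(4),'dyaw',np.round(yaws,2),'ex',np.round(ex,4),'ey',np.round(ey,4))
    psi+=np.radians(np.median(yaws));o=o+ux*np.mean(ex)+uy*np.mean([ey[0],(ey[1]+ey[2])/2]);o[2]=.058
np.savez("board.npz",o=o,psi=psi,ux=ux,uy=uy,n=n)
q=plane(P,(167,14),o+.077*n,n);print('post lane',((q-o)@ux).round(4),((q-o)@uy).round(4))
E
python3 board.py
```

```text
rail (array([283.0678 , 164.41684], dtype=float32), array([0.9986794 , 0.05137561], dtype=float32)) 426
n 266 425 97 (array([195.4919 , 168.90749], dtype=float32), array([0.99779814, 0.0663238 ], dtype=float32))
psi -3.3 o [0.575 0.27  0.058] dyaw [-1.27 -1.3  -1.23 -1.38 -1.28] ex [0.0018 0.0005] ey [0.0076 0.0054 0.0059]
psi -4.58 o [0.5765 0.2765 0.058 ] dyaw [-0.01 -0.03  0.03 -0.12 -0.02] ex [ 0.0008 -0.0005] ey [ 0.0007 -0.0011 -0.0008]
psi -4.6 o [0.5767 0.2764 0.058 ] dyaw [ 0.01 -0.01  0.05 -0.1  -0.  ] ex [ 0.0007 -0.0006] ey [ 0.0008 -0.001  -0.0006]
psi -4.6 o [0.5767 0.2764 0.058 ] dyaw [ 0.01 -0.01  0.05 -0.1  -0.  ] ex [ 0.0007 -0.0007] ey [ 0.0008 -0.001  -0.0006]
post lane -0.1184 0.0427
```

The board fit is consistent between views to within 1 mm and 0.1°. The post sits 79 mm from the hinge, as it should.

```bash
cat >> h.py <<'E'
def to_lane(x,y,z,close=None):
    B=np.load("board.npz");c=B['ux'] if close is None else close
    R=goal_R(c,B['n']);delta(B['o']+x*B['ux']+y*B['uy']+z*B['n'],R)
def where():
    B=np.load("board.npz");p,r=pose();q=p-B['o'];m=r.as_matrix();L=np.c_[B['ux'],B['uy'],B['n']]
    print('TCP in lane',(q@L*1000).round(1),'tool y in lane',(L.T@m[:,1]).round(3),'z',(L.T@m[:,2]).round(3))
E
python3 - <<'E'
from h import *
to_lane(0,0,.06);to_lane(0,0,.0094)
print(np.load("board.npz")['n'].round(4),np.load("board.npz")['ux'].round(4))
E
```

```text
shift mm [  13.3  119.  -214.1] turn deg [ -0.54 -10.19  -1.43] dist 245 ang 10.3
shift mm [  22.   118.3 -263.9] turn deg [ -0.54 -10.19  -1.43] dist 290 ang 10.3
[-0.1731  0.0139  0.9848] [ 0.9816 -0.0789  0.1736]
```

>>> carry_out(moves=[[1,0.003,0.035,0,0,-2,0],[1,0.006,0.07,-0.02,-0.2,-5,-0.5],[1,0.01,0.1,-0.045,-0.4,-8,-1],[1,0.013,0.119,-0.08,-0.5,-10.2,-1.4],[1,0.013,0.119,-0.115,-0.5,-10.2,-1.4]])

```text
clock: 5.68
eef_pos: [0.5648, 0.2872, 0.2176]
orientation: [0.728, 0.68, 0.065, 0.062]
wrist_force: [0.7, 1.0, -4.3]
width: 0.0124
gripper_force: 59.2
```

>>> carry_out(moves=[[1,0,0,-0.035,0,0,0],[1,0,0,-0.065,0,0,0],[1,0,0,-0.09,0,0,0],[1,0,0,-0.1,0,0,0],[1,0,0,-0.1,0,0,0]])

```text
clock: 6.1
eef_pos: [0.5649, 0.2777, 0.1147]
orientation: [0.731, 0.677, 0.058, 0.064]
wrist_force: [-0.8, -0.2, -3.3]
width: 0.0131
gripper_force: 59.2
```

>>> carry_out(moves=[[1,0,0,0,0,0,0],[1,0,0,0,0,0,0],[1,0,0,0,0,0,0]])

```text
clock: 6.35
eef_pos: [0.5683, 0.2809, 0.1204]
orientation: [0.731, 0.677, 0.063, 0.065]
wrist_force: [-0.5, 1.5, -3.1]
width: 0.0123
gripper_force: 59.2
```

```bash
python3 - <<'E'
from h import *
where();to_lane(0,0,.0115)
E
```

```text
TCP in lane [ 2.2  3.8 62.9] tool y in lane [1.    0.003 0.007] z [ 0.007  0.006 -1.   ]
shift mm [  6.4  -4.4 -51. ] turn deg [-0.26  0.41 -0.2 ] dist 52 ang 0.5
```

>>> carry_out(moves=[[1,0.003,-0.003,-0.015,0,0.2,0],[1,0.005,-0.004,-0.03,-0.2,0.4,-0.2],[1,0.006,-0.0045,-0.042,-0.2,0.4,-0.2],[1,0.0065,-0.0045,-0.049,-0.2,0.4,-0.2],[1,0.0065,-0.0045,-0.049,-0.2,0.4,-0.2]])

```text
clock: 6.77
eef_pos: [0.5724, 0.2749, 0.0673]
orientation: [0.732, 0.676, 0.056, 0.063]
wrist_force: [0.6, 0.6, -3.1]
width: 0.0129
gripper_force: 59.6
```

>>> carry_out(moves=[[1,0,0,0,0,0,0],[1,0,0,0,0,0,0],[1,0,0,0,0,0,0]])

```text
clock: 7.02
eef_pos: [0.5733, 0.276, 0.0692]
orientation: [0.732, 0.676, 0.058, 0.063]
wrist_force: [0.0, -0.1, -2.8]
width: 0.0129
gripper_force: 59.6
```

```bash
python3 - <<'E'
from h import *
where();to_lane(0,0,.0094);print(manip.sense()['wrist_force'])
E
```

```text
TCP in lane [-1.3 -0.7 11.6] tool y in lane [ 1.     0.001 -0.003] z [-0.003 -0.001 -1.   ]
shift mm [ 1.7  0.6 -1.9] turn deg [ 0.05 -0.18 -0.05] dist 3 ang 0.2
[ 0.04399856 -0.05448658 -2.83930294]
```

>>> carry_out(moves=[[1,0.0015,0.0005,0,0,-0.2,0],[1,0.0017,0.0005,-0.0015,0,-0.2,0],[1,0.002,0.0005,-0.003,0,-0.2,0],[1,0.002,0.0005,-0.0035,0,-0.2,0],[1,0.002,0.0005,-0.0035,0,-0.2,0]])

```text
clock: 7.43
eef_pos: [0.5756, 0.2765, 0.0672]
orientation: [0.732, 0.676, 0.059, 0.065]
wrist_force: [-2.4, -0.8, 5.9]
width: 0.0131
gripper_force: 60.9
```

```bash
python3 - <<'E'
from h import *
where()
E
```

```text
TCP in lane [0.5 0.1 9.2] tool y in lane [1.    0.001 0.002] z [ 0.002 -0.001 -1.   ]
```

>>> carry_out(moves=[[0,0,0,0,0,0,0],[0,0,0,0,0,0,0],[0,0,0,0,0,0,0],[0,0,0,0.001,0,0,0],[0,-0.0035,0,0.02,0,0,0]])

```text
clock: 7.85
eef_pos: [0.5707, 0.2749, 0.0832]
orientation: [0.732, 0.676, 0.056, 0.064]
wrist_force: [-0.4, 0.8, -1.0]
width: 0.0427
gripper_force: 0.0
```

>>> carry_out(moves=[[0,-0.005,0,0.03,0,0,0],[0,-0.01,0,0.06,0,0,0],[0,-0.01,-0.03,0.09,0,5,0.7],[0,-0.01,-0.065,0.11,0.3,8,1.4],[0,-0.01,-0.1,0.12,0.3,10,1.4]])

```text
clock: 8.27
eef_pos: [0.5644, 0.1773, 0.2095]
orientation: [0.725, 0.689, 0.0, 0.003]
wrist_force: [0.7, -1.3, -0.2]
width: 0.0431
gripper_force: 0.0
```

>>> carry_out(moves=[[0,0,-0.01,0.03,0,0,0],[0,0,-0.02,0.05,0,0,0],[0,0,-0.02,0.06,0,0,0],[0,0,-0.02,0.06,0,0,0],[0,0,-0.02,0.06,0,0,0]])

```text
clock: 8.68
eef_pos: [0.5616, 0.1572, 0.2657]
orientation: [0.726, 0.688, -0.002, 0.003]
wrist_force: [0.4, 0.8, -0.4]
width: 0.0424
gripper_force: 0.0
```

```bash
python3 - <<'E'
from h import *
import pickle
p,r=pose();print(p.round(4),r.as_quat().round(3),np.abs(manip.sense()['joint_velocities']).max())
P=eyes.camera_params("wrist");b=eyes.grab_frame("wrist");cv2.imwrite("pics/w4.png",b);pickle.dump(P,open("w4.pkl","wb"))
E
```

```text
[0.5616 0.1572 0.2657] [ 0.726  0.688 -0.002  0.003] 0.025965622111374827
```

View pics/w4.png

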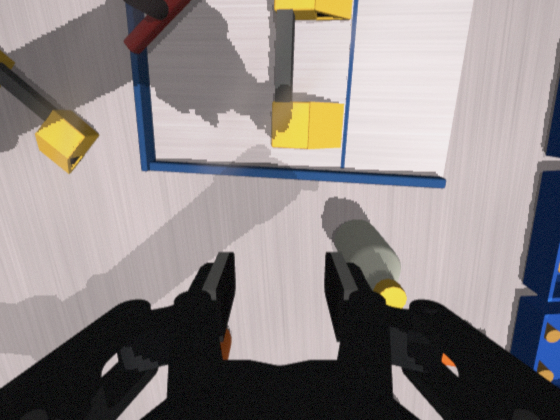

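The chock sits on the board with its toes at column ~345 and the line at ~347–350, so it is nearly touching. I'll measure it in the lane frame.

```bash
python3 - <<'E'
from h import *
import pickle
P=pickle.load(open("w4.pkl","rb"));b=cv2.imread("pics/w4.png");B=np.load("board.npz");o,ux,uy,n=[B[k] for k in('o','ux','uy','n')]
def lane(uv,z):
    q=plane(P,uv,o+z*n,n)-o;return (np.array([q@ux,q@uy])*1000).round(1)
ym=mask(b,*YEL,(250,0,370,160))
for y in(4,12,110,125,140):
    xs=np.flatnonzero(ym[y]);print(y,'back',lane((xs[0]-.5,y),.034),'toe',lane((xs[-1]+.5,y),0))
for c in(282,295):
    yy=np.flatnonzero(ym[:,c]);print(c,'outer end',lane((c,yy[-1]+.5),.034),lane((c,yy[yy>60][0]-.5),.034),lane((c,yy[yy<60][-1]+.5),.034))
m=mask(b,(100,60,40),(125,255,255),(335,0,370,165))
for y in(30,60,155):xs=np.flatnonzero(m[y]);print('line',y,lane((xs.mean(),y),0),len(xs))
E
```

```text
4 back [-9.2 41.3] toe [57.2 49.4]
12 back [ 8.4 34.9] toe [56.8 42.9]
110 back [ -8.2 -45.9] toe [ 56.6 -44. ]
125 back [ -8.9 -59.6] toe [ 56.8 -58.5]
140 back [ -8.6 -73.6] toe [ 57.  -73.5]
282 outer end [  1.9 -80.2] [  0.6 -39.1] [-1.6 37.7]
295 outer end [ 14.4 -79.7] [ 12.7 -37.9] [10.  29.1]
line 30 [60.4 27.9] 3
line 60 [60.4  2.1] 4
line 155 [ 60.8 -88.6] 3
```

```bash
python3 - <<'E'
import cv2
b=cv2.imread("pics/w4.png")
for y in(60,115,135,155):print(y,[tuple(int(v) for v in b[y,x]) for x in range(338,353)])
print([tuple(int(v) for v in b[125,x]) for x in range(266,277)])
E
```

```text
60 [(220, 219, 228), (220, 219, 228), (221, 220, 229), (220, 219, 227), (221, 219, 228), (221, 220, 228), (223, 222, 230), (222, 221, 229), (222, 221, 229), (222, 221, 229), (218, 212, 220), (163, 126, 110), (151, 102, 69), (152, 101, 68), (158, 115, 91)]
115 [(74, 203, 238), (77, 205, 239), (76, 204, 238), (77, 203, 238), (101, 206, 238), (178, 215, 230), (195, 183, 182), (154, 105, 79), (149, 94, 52), (155, 102, 68), (176, 144, 128), (221, 220, 226), (225, 224, 232), (226, 223, 232), (225, 223, 231)]
135 [(78, 206, 239), (75, 204, 238), (82, 204, 238), (125, 209, 234), (205, 207, 220), (151, 111, 93), (143, 89, 49), (145, 91, 52), (157, 117, 100), (215, 206, 214), (224, 223, 230), (223, 223, 232), (221, 221, 229), (224, 223, 231), (222, 223, 231)]
155 [(222, 222, 230), (223, 223, 231), (221, 218, 225), (184, 155, 144), (149, 99, 66), (150, 95, 56), (156, 110, 86), (199, 182, 179), (224, 222, 230), (225, 225, 232), (224, 223, 231), (225, 223, 231), (224, 224, 231), (225, 224, 233), (223, 223, 231)]
[(135, 136, 147), (128, 131, 139), (128, 132, 141), (128, 132, 142), (127, 131, 141), (95, 112, 124), (71, 118, 141), (72, 131, 160), (74, 131, 160), (72, 128, 158), (70, 132, 159)]
```

The toe edge falls on the near edge of the line, about 2 mm short of its centre, and the chock is square and centred to within 1 mm. That is good, so on to the can.

>>> carry_out(moves=[[-0.5,0.002,-0.035,0,0,0,1],[-0.5,0.004,-0.075,0,0,0,2],[-0.5,0.006,-0.115,0,0,0,3],[-0.5,0.008,-0.155,0,0,0,4],[-0.5,0.01,-0.195,0,0,0,5]])

```text
clock: 9.15
eef_pos: [0.5708, -0.039, 0.2639]
orientation: [0.694, 0.72, -0.003, 0.002]
wrist_force: [1.8, 0.3, 0.3]
width: 0.0639
gripper_force: 0.0
```

>>> carry_out(moves=[[-0.5,0.002,-0.04,0,0,0,0],[-0.5,0.004,-0.08,0,0,0,0],[-0.5,0.006,-0.12,0,0,0,0],[-0.5,0.008,-0.16,0,0,0,0],[-0.5,0.01,-0.2,0,0,0,0]])

```text
clock: 9.57
eef_pos: [0.5813, -0.2389, 0.2637]
orientation: [0.694, 0.72, -0.003, 0.001]
wrist_force: [1.1, 0.6, -0.7]
width: 0.0638
gripper_force: 0.0
```

>>> carry_out(moves=[[-0.5,0,-0.025,0,0,0,0],[-0.5,0,-0.045,0,0,0,0],[-0.5,0,-0.05,0,0,0,0],[-0.5,0,-0.05,0,0,0,0],[-0.5,0,-0.05,0,0,0,0]])

```text
clock: 9.98
eef_pos: [0.582, -0.286, 0.2646]
orientation: [0.694, 0.72, -0.002, 0.001]
wrist_force: [0.2, 0.4, 0.2]
width: 0.0639
gripper_force: 0.0
```

>>> carry_out(moves=[[-0.5,0,0,0,0,0,0],[-0.5,0,0,0,0,0,0]])

```text
clock: 10.15
eef_pos: [0.5824, -0.2858, 0.2658]
orientation: [0.694, 0.72, -0.002, 0.002]
wrist_force: [0.7, -0.1, -0.4]
width: 0.0636
gripper_force: 0.0
```

```bash
python3 - <<'E'
from h import *
import pickle
p,r=pose();print(p.round(4),r.as_quat().round(3),np.abs(manip.sense()['joint_velocities']).max())
P=eyes.camera_params("wrist");b=eyes.grab_frame("wrist");cv2.imwrite("pics/w5.png",b);pickle.dump(P,open("w5.pkl","wb"))
for c,a,m in blobs(red(b),100):print(c,a,plane(P,c,.045).round(4),cv2.boundingRect(m))
E
```

```text
[ 0.5824 -0.2858  0.2658] [ 0.694  0.72  -0.002  0.002] 0.007738030025158859
[284.  139.8] 1569 [ 0.5858 -0.2423  0.045 ] (261, 115, 42, 46)
[280.6 218.1] 1372 [ 0.5855 -0.3328  0.045 ] (261, 199, 40, 39)
```

View pics/w5.png

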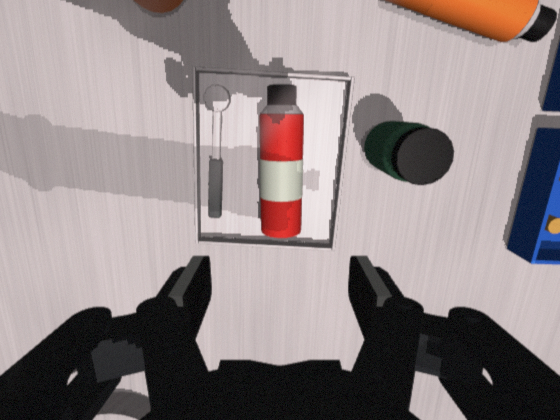

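The can's body runs from row 112 to 237, centred on column ~282, with its cap at (282,95). The wrench at column ~216 and the tin at (415,155) are clear of the finger paths.

```bash
python3 - <<'E'
from h import *
import pickle
P=pickle.load(open("w5.pkl","rb"));b=cv2.imread("pics/w5.png")
rm=red(b,(240,100,320,250));pts=[]
for y in list(range(122,155,4))+list(range(204,232,4)):
    xs=np.flatnonzero(rm[y]);a=plane(P,(xs[0]-.5,y),.029);c=plane(P,(xs[-1]+.5,y),.029);pts.append((a+c)/2)
    if y in(126,212):print('diam',np.linalg.norm(a-c).round(4))
pts=np.array(pts);f=np.polyfit(pts[:,1],pts[:,0],1)
end=plane(P,(281,np.flatnonzero(rm[:,281])[-1]+.5),.054);top=plane(P,(284,np.flatnonzero(rm[:,284])[0]-.5),.054)
print('end',end.round(4),'shoulder side',top.round(4),'yaw',np.degrees(np.arctan(-f[0])).round(2))
yo=end[1]+.080;X=np.array([np.polyval(f,yo),yo]);print('origin',X.round(4), 'cap tip', plane(P,(283,85.5),.03).round(4))
yy=np.radians(np.degrees(np.arctan(-f[0])))
delta([X[0],X[1],.011],goal_R([np.cos(yy),np.sin(yy),0]))
wx=plane(P,(216,185),.014);print('wrench handle',wx.round(3),plane(P,(230,97),.014).round(3))
E
```

```text
diam 0.0374
diam 0.0489
end [ 0.5867 -0.3537  0.054 ] shoulder side [ 0.5847 -0.2187  0.054 ] yaw -0.57
origin [ 0.586  -0.2737] cap tip [ 0.5826 -0.1855  0.03  ]
shift mm [   3.7   12.6 -254.9] turn deg [ 0.39  0.04 -2.66] dist 255 ang 2.7
wrench handle [ 0.504 -0.303  0.014] [ 0.522 -0.199  0.014]
```

>>> carry_out(moves=[[-0.5,0.002,0.006,-0.038,0.4,0,-0.6],[-0.5,0.0035,0.0125,-0.078,0.4,0,-0.6],[-0.5,0.0035,0.0125,-0.118,0.4,0,-0.6],[-0.5,0.0035,0.0125,-0.158,0.4,0,-0.6],[-0.5,0.0035,0.0125,-0.19,0.4,0,-0.6]])

```text
clock: 10.62
eef_pos: [0.5846, -0.2747, 0.0735]
orientation: [0.698, 0.716, -0.0, -0.0]
wrist_force: [0.5, -0.3, -0.4]
width: 0.0641
gripper_force: 0.0
```

>>> carry_out(moves=[[-0.5,0,0,-0.018,0,0,0],[-0.5,0,0,-0.036,0,0,0],[-0.5,0,0,-0.05,0,0,0],[-0.5,0,0,-0.06,0,0,0],[-0.5,0,0,-0.063,0,0,0]])

```text
clock: 11.03
eef_pos: [0.5849, -0.2754, 0.0115]
orientation: [0.699, 0.715, -0.0, -0.0]
wrist_force: [0.1, 0.5, 0.4]
width: 0.064
gripper_force: 0.0
```

>>> carry_out(moves=[[-0.5,0,0,0,0,0,0],[-0.2,0,0,0,0,0,0],[0,0,0,0,0,0,0],[0.3,0,0,0,0,0,0],[0.3,0,0,0,0,0,0]])

```text
clock: 11.45
eef_pos: [0.586, -0.2764, 0.0141]
orientation: [0.699, 0.715, 0.0, 0.001]
wrist_force: [-0.8, 1.0, 5.6]
width: 0.0483
gripper_force: 62.7
```

>>> carry_out(moves=[[0.3,0,0,0.01,0,0,0],[0.3,0,0,0.035,0,0,0],[0.3,0,0,0.075,0,0,0],[0.3,0,0,0.115,0,0,0],[0.3,0,0,0.155,0,0,0]])

```text
clock: 11.87
eef_pos: [0.5842, -0.2761, 0.169]
orientation: [0.699, 0.715, -0.0, -0.0]
wrist_force: [1.0, -0.8, -3.2]
width: 0.0484
gripper_force: 62.9
```

>>> carry_out(moves=[[0.3,0,0.01,0.035,0,0,0],[0.3,0,0.035,0.06,0,0,0],[0.3,0.003,0.07,0.075,0,0,-0.5],[0.3,0.006,0.108,0.08,0,0,-1],[0.3,0.009,0.146,0.08,0,0,-1.5]])

```text
clock: 12.28
eef_pos: [0.5949, -0.1296, 0.2503]
orientation: [0.709, 0.705, 0.001, 0.002]
wrist_force: [0.2, 0.9, -4.2]
width: 0.0484
gripper_force: 63.0
```

>>> carry_out(moves=[[0.3,0.004,0.039,0,0,0,-0.5],[0.3,0.008,0.078,0,0,0,-1],[0.3,0.012,0.117,0,0,0,-1.5],[0.3,0.016,0.156,0,0,0,-2],[0.3,0.02,0.195,0,0,0,-2.5]])

```text
clock: 12.7
eef_pos: [0.6134, 0.0661, 0.2478]
orientation: [0.724, 0.69, -0.0, 0.0]
wrist_force: [-0.2, 0.2, -3.3]
width: 0.0481
gripper_force: 63.1
```

>>> carry_out(moves=[[0.3,0.004,0.039,0,0,-2,-0.5],[0.3,0.008,0.078,0,0,-4,-1],[0.3,0.012,0.117,0,-0.3,-6,-1.5],[0.3,0.016,0.15,0,-0.5,-8,-2],[0.3,0.018,0.185,0,-0.7,-10,-2]])

```text
clock: 13.12
eef_pos: [0.6317, 0.2508, 0.2477]
orientation: [0.733, 0.675, 0.059, 0.066]
wrist_force: [0.8, -0.6, -3.7]
width: 0.0484
gripper_force: 63.0
```

>>> carry_out(moves=[[0.3,0,0.012,-0.02,0,0,0],[0.3,0,0.015,-0.05,0,0,0],[0.3,0,0.015,-0.075,0,0,0],[0.3,0,0.015,-0.075,0,0,0],[0.3,0,0.015,-0.075,0,0,0]])

```text
clock: 13.53
eef_pos: [0.6307, 0.2633, 0.1711]
orientation: [0.733, 0.675, 0.056, 0.065]
wrist_force: [-0.2, 0.2, -3.6]
width: 0.0483
gripper_force: 63.2
```

>>> carry_out(moves=[[0.3,0,0,0,0,0,0],[0.3,0,0,0,0,0,0]])

```text
clock: 13.7
eef_pos: [0.6338, 0.265, 0.175]
orientation: [0.733, 0.674, 0.061, 0.065]
wrist_force: [0.6, -0.2, -3.4]
width: 0.0481
gripper_force: 63.2
```

```bash
python3 - <<'E'
from h import *
where();to_lane(.072,-.007,.07);to_lane(.071,-.007,.014);b=eyes.grab_frame("wrist");cv2.imwrite("pics/w6.png",b)
E
```

```text
TCP in lane [ 77.3  -6.8 105.2] tool y in lane [ 1.    -0.003  0.004] z [ 0.004  0.    -1.   ]
shift mm [  0.9  -0.3 -35.6] turn deg [-0.02  0.25  0.19] dist 36 ang 0.3
shift mm [  9.6  -1.  -90.9] turn deg [-0.02  0.25  0.19] dist 91 ang 0.3
```

View pics/w6.png

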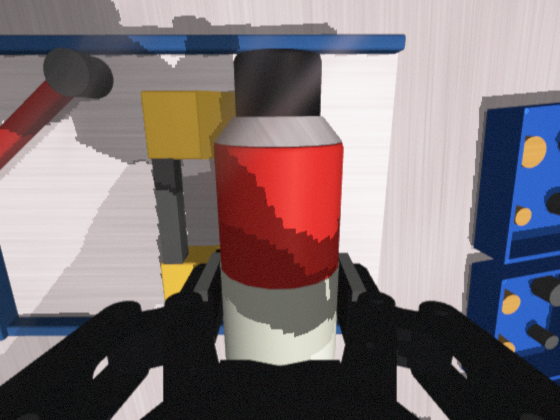

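The can is held square across the lane, uphill of the wedges at columns 215–340, with its cap towards the far rail and clear of it. Lowering it now.

>>> carry_out(moves=[[0.3,0.001,0,-0.02,0,0.2,0.2],[0.3,0.002,0,-0.04,0,0.2,0.2],[0.3,0.006,-0.001,-0.06,0,0.2,0.2],[0.3,0.008,-0.001,-0.076,0,0.2,0.2],[0.3,0.0095,-0.001,-0.085,0,0.2,0.2]])

```text
clock: 14.17
eef_pos: [0.6423, 0.2631, 0.0874]
orientation: [0.732, 0.676, 0.058, 0.064]
wrist_force: [0.2, -0.3, -3.5]
width: 0.0484
gripper_force: 63.6
```

>>> carry_out(moves=[[0.3,0,0,0,0,0,0],[0.3,0,0,0,0,0,0],[0.3,0,0,0,0,0,0]])

```text
clock: 14.42
eef_pos: [0.6428, 0.2645, 0.0894]
orientation: [0.732, 0.676, 0.059, 0.064]
wrist_force: [-0.1, 0.2, -3.5]
width: 0.0481
gripper_force: 63.6
```

```bash
python3 - <<'E'
from h import *
where();to_lane(.071,-.007,.010)
E
```

```text
TCP in lane [71.3 -6.6 19.3] tool y in lane [ 1.     0.001 -0.   ] z [-0.  0. -1.]
shift mm [ 1.3 -0.5 -9.2] turn deg [-0.   -0.01 -0.07] dist 9 ang 0.1
```

>>> carry_out(moves=[[0.3,0.0005,0,-0.003,0,0,0],[0.3,0.001,0,-0.006,0,0,0],[0.3,0.001,0,-0.007,0,0,0],[0.3,0.001,0,-0.008,0,0,0],[0.3,0.001,0,-0.008,0,0,0]])

```text
clock: 14.83
eef_pos: [0.6436, 0.2638, 0.0806]
orientation: [0.732, 0.676, 0.058, 0.064]
wrist_force: [0.6, -1.7, 0.3]
width: 0.0483
gripper_force: 64.1
```

>>> carry_out(moves=[[0.3,0,0,-0.001,0,0,0],[0.3,0,0,-0.0015,0,0,0],[0.3,0,0,-0.0015,0,0,0]])

```text
clock: 15.08
eef_pos: [0.6438, 0.2638, 0.0803]
orientation: [0.732, 0.675, 0.059, 0.064]
wrist_force: [-3.6, -1.7, 7.9]
width: 0.0484
gripper_force: 64.9
```

```bash
python3 - <<'E'
from h import *
where();print(manip.sense()['wrist_force'])
E
```

```text
TCP in lane [70.8 -7.1 10.2] tool y in lane [ 1. -0. -0.] z [-0.    -0.001 -1.   ]
[-3.57549139 -1.68598103  7.88012284]
```

>>> carry_out(moves=[[0.3,0,0,0.0012,0,0,0],[0.3,0,0,0.0012,0,0,0],[-0.18,0,0,0.0012,0,0,0],[-0.22,0,0,0.0012,0,0,0],[-0.28,0,0,0.0012,0,0,0]])

```text
clock: 15.5
eef_pos: [0.6428, 0.264, 0.0794]
orientation: [0.732, 0.676, 0.058, 0.064]
wrist_force: [0.3, 0.1, 0.5]
width: 0.0544
gripper_force: 0.0
```

>>> carry_out(moves=[[-0.32,0,0,0,0,0,0],[-0.36,0,0,0,0,0,0],[-0.4,0,0,0,0,0,0],[-0.45,0,0,0,0,0,0],[-0.45,0,0,0,0,0,0]])

```text
clock: 15.92
eef_pos: [0.6427, 0.2638, 0.0794]
orientation: [0.732, 0.676, 0.058, 0.064]
wrist_force: [0.4, 0.2, -0.5]
width: 0.0618
gripper_force: 0.0
```

```bash
python3 - <<'E'
from h import *
where();P=eyes.camera_params("wrist");b=eyes.grab_frame("wrist");B=np.load("board.npz");o,ux,uy,n=[B[k] for k in('o','ux','uy','n')]
m=red(b,(170,100,400,300))
for y in(160,190,220):
    xs=np.flatnonzero(m[y]);print(y,xs[0],xs[-1],[((plane(P,(x,y),o+.025*n,n)-o)@ux).round(4) for x in(xs[0],xs[-1])])
E
```

```text
TCP in lane [69.5 -7.3  9.5] tool y in lane [ 1.     0.002 -0.003] z [-0.003 -0.002 -1.   ]
160 227 347 [np.float64(0.0488), np.float64(0.0957)]
190 221 345 [np.float64(0.0459), np.float64(0.0956)]
220 223 344 [np.float64(0.0461), np.float64(0.096)]
```

>>> carry_out(moves=[[-0.45,-0.0015,0,0.01,0,0,0],[-0.45,-0.0045,0.0003,0.027,0,0,0],[-0.45,-0.0095,0.0007,0.055,0,0,0],[-0.45,-0.016,0.0013,0.09,0,0,0],[-0.45,-0.022,0.0018,0.125,0,0,0]])

```text
clock: 16.38
eef_pos: [0.6198, 0.2652, 0.2058]
orientation: [0.732, 0.676, 0.057, 0.063]
wrist_force: [0.8, 0.3, 0.4]
width: 0.0618
gripper_force: 0.0
```

>>> carry_out(moves=[[-0.45,0,0,0.03,0,0,0],[-0.45,0,-0.03,0.05,0,0,0],[-0.45,0,-0.06,0.06,0,0,0],[-0.45,0,-0.06,0.06,0,0,0],[-0.45,0,-0.06,0.06,0,0,0]])

```text
clock: 16.8
eef_pos: [0.6216, 0.2026, 0.2661]
orientation: [0.733, 0.674, 0.058, 0.065]
wrist_force: [0.1, -0.6, -0.6]
width: 0.062
gripper_force: 0.0
```

```bash
python3 - <<'E'
from h import *
B=np.load("board.npz");o,ux,uy,n=[B[k] for k in('o','ux','uy','n')]
P=eyes.camera_params("wrist");b=eyes.grab_frame("wrist");t=eyes.grab_frame("top")
cv2.imwrite("pics/m.png",np.hstack([b[:, 60:460],cv2.resize(t[120:260,140:273],(399,420))]))
a=np.radians(-53);c=np.cos(a)*ux+np.sin(a)*uy
to_lane(-.118,.043,.10,c)
Rg=goal_R(c,n);print((Rg.as_matrix().T@c).round(2),manip.sense()['joint_pos'].round(2) if hasattr(manip.sense()['joint_pos'],'round') else manip.sense()['joint_pos'])
E
```

```text
shift mm [-173.4  123.9 -128.8] turn deg [  9.16  -0.88 -52.29] dist 249 ang 53.1
[-0.  1.  0.] [-0.09  0.44 -0.47  1.84  0.41  0.79 -0.86]
```

View pics/m.png

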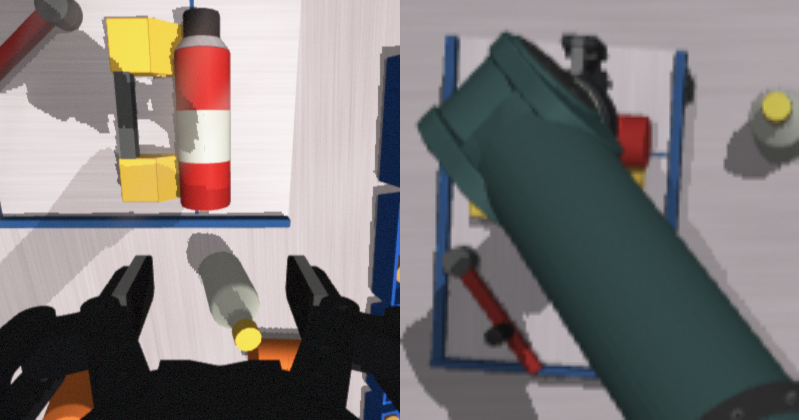

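The can lies square against both wedges on the toe line, at about (203,110). The post is visible at (498,332) in the right half. Next, the bar post.

>>> carry_out(moves=[[-0.2,-0.03,0.022,0,1.2,-0.1,-7],[-0.2,-0.06,0.044,0,2.4,-0.2,-14],[-0.2,-0.09,0.066,0,3.6,-0.3,-20.5],[-0.2,-0.12,0.088,0,4.6,-0.4,-26],[-0.2,-0.15,0.105,0,5.5,-0.5,-31]])

```text
clock: 17.32
eef_pos: [0.468, 0.314, 0.2641]
orientation: [0.888, 0.452, 0.074, 0.044]
wrist_force: [-0.3, 0.9, 0.0]
width: 0.0514
gripper_force: 0.0
```

>>> carry_out(moves=[[-0.2,-0.012,0.01,0,1.2,-0.1,-7],[-0.2,-0.023,0.019,-0.015,2.4,-0.2,-14],[-0.2,-0.023,0.019,-0.05,3.7,-0.4,-21.3],[-0.2,-0.023,0.019,-0.08,3.7,-0.4,-21.3],[-0.2,-0.023,0.019,-0.1,3.7,-0.4,-21.3]])

```text
clock: 17.73
eef_pos: [0.445, 0.3307, 0.1618]
orientation: [0.956, 0.28, 0.08, 0.031]
wrist_force: [0.0, -0.4, -0.2]
width: 0.0513
gripper_force: 0.0
```

>>> carry_out(moves=[[-0.2,0,0,0,0,0,0],[-0.2,0,0,0,0,0,0],[-0.2,0,0,0,0,0,0]])

```text
clock: 17.98
eef_pos: [0.4479, 0.3311, 0.1652]
orientation: [0.956, 0.278, 0.082, 0.03]
wrist_force: [0.4, 0.4, 1.2]
width: 0.0513
gripper_force: 0.0
```

```bash
python3 - <<'E'
from h import *
B=np.load("board.npz");o,ux,uy,n=[B[k] for k in('o','ux','uy','n')]
where()
T=eyes.camera_params("top");t=cv2.imread("pics/top0.png")
g=cv2.inRange(cv2.cvtColor(t,cv2.COLOR_BGR2GRAY),0,45);print([(c.tolist(),int(a)) for c,a,m in blobs(g[195:250,150:200],8)])
for uv in((172.7,230.7),):
    q=plane(T,uv,o+.07*n,n)-o;print('post',q@ux,q@uy)
a=np.radians(-53);c=np.cos(a)*ux+np.sin(a)*uy
to_lane(-.119,.042,.042,c)
E
```

```text
TCP in lane [-112.1   44.1  128.7] tool y in lane [ 0.602 -0.798 -0.001] z [ 0.001  0.002 -1.   ]
[([13.8, 10.9], 16), ([5.0, 20.0], 9), ([4.0, 35.0], 19), ([23.4, 35.4], 57)]
post -0.11490246394393074 0.03628507252132559
shift mm [  8.1  -2.8 -86.5] turn deg [-0.09  0.06 -0.07] dist 87 ang 0.1
```

>>> carry_out(moves=[[-0.2,0.005,-0.003,-0.025,0,0,0],[-0.2,0.01,-0.003,-0.05,0,0,0],[-0.2,0.01,-0.003,-0.07,0,0,0],[-0.2,0.01,-0.003,-0.082,0,0,0],[-0.2,0.01,-0.003,-0.085,0,0,0]])

```text
clock: 18.4
eef_pos: [0.4581, 0.327, 0.0792]
orientation: [0.957, 0.278, 0.082, 0.031]
wrist_force: [-0.4, -0.4, -0.5]
width: 0.0511
gripper_force: 0.0
```

>>> carry_out(moves=[[0.1,0,0,0,0,0,0],[0.3,0,0,0,0,0,0],[0.8,0,0,0,0,0,0],[0.8,0,0,0,0,0,0],[0.8,0,0,0,0,0,0]])

```text
clock: 18.82
eef_pos: [0.4587, 0.3274, 0.0812]
orientation: [0.957, 0.278, 0.083, 0.03]
wrist_force: [-0.8, 0.4, 6.4]
width: 0.0166
gripper_force: 58.4
```

```bash
python3 - <<'E'
from h import *
B=np.load("board.npz");o,ux,uy,n=[B[k] for k in('o','ux','uy','n')]
where();print(manip.sense()['width'])
p,r=pose();q=p-o;v=np.array([q@ux,q@uy])-[-.055,.09];print('radius',np.hypot(*v),'angle',a0:=np.arctan2(-v[1],-v[0]))
# steps along arc with tool turning with the bar
for k in range(1,11):
    a=a0+(np.pi/2-a0)*k/10;w=np.array([-.055-.08*np.cos(a),.09-.08*np.sin(a)])
    d=o+ux*w[0]+uy*w[1]+n*(q@n)-p;print(k,(d*1000).round(1),((a-a0)*np.degrees(1)*n).round(1))
E
```

```text
TCP in lane [-115.8   41.3   43.9] tool y in lane [ 0.601 -0.799 -0.001] z [ 0.002  0.003 -1.   ]
0.01661946473147957
radius 0.07786367360837551 angle 0.6749015571010706
1 [ 2.5 -6.9  0.5] [-0.9  0.1  5.1]
2 [  7.2 -12.3   1.4] [-1.8  0.1 10.1]
3 [ 12.3 -17.2   2.4] [-2.7  0.2 15.2]
4 [ 17.9 -21.6   3.4] [-3.6  0.3 20.2]
5 [ 23.8 -25.4   4.5] [-4.4  0.4 25.3]
6 [ 30.  -28.8   5.7] [-5.3  0.4 30.3]
7 [ 36.5 -31.5   6.9] [-6.2  0.5 35.4]
8 [ 43.3 -33.6   8.1] [-7.1  0.6 40.4]
9 [ 50.2 -35.2   9.3] [-8.   0.6 45.5]
10 [ 57.2 -36.   10.6] [-8.9  0.7 50.6]
```

The post is gripped, with a radius of 78 mm and an angle of 0.67 rad. Swinging the bar along its arc.

>>> carry_out(moves=[[0.8,0.004,-0.0055,0.0005,-0.9,0.1,5],[0.8,0.008,-0.0115,0.0014,-1.8,0.1,10],[0.8,0.0125,-0.0165,0.0024,-2.7,0.2,15],[0.8,0.018,-0.021,0.0034,-3.6,0.3,20],[0.8,0.024,-0.025,0.0045,-4.4,0.4,25]])

```text
clock: 19.23
eef_pos: [0.4832, 0.3036, 0.0858]
orientation: [0.871, 0.483, 0.075, 0.047]
wrist_force: [-1.1, 2.0, 3.8]
width: 0.0166
gripper_force: 58.5
```

>>> carry_out(moves=[[0.8,0.006,-0.0035,0.0012,-0.9,0.1,5],[0.8,0.0125,-0.006,0.0024,-1.8,0.1,10],[0.8,0.0195,-0.008,0.0036,-2.7,0.2,15],[0.8,0.0265,-0.0095,0.0048,-3.6,0.3,20],[0.8,0.0335,-0.0105,0.006,-4.4,0.4,25]])

```text
clock: 19.65
eef_pos: [0.5157, 0.2927, 0.0917]
orientation: [0.744, 0.663, 0.061, 0.062]
wrist_force: [-3.1, 1.6, 5.1]
width: 0.0164
gripper_force: 58.7
```

>>> carry_out(moves=[[0.8,0,0,0,0,0,0],[0.8,0,0,0,0,0,0],[0.8,0,0,0,0,0,0]])

```text
clock: 19.9
eef_pos: [0.5163, 0.2927, 0.0918]
orientation: [0.745, 0.661, 0.062, 0.062]
wrist_force: [-0.8, 0.5, 5.5]
width: 0.0167
gripper_force: 58.8
```

```bash
python3 - <<'E'
from h import *
where();B=np.load("board.npz");to_lane(-.055,.010,.045)
E
```

```text
TCP in lane [-54.7  11.4  44. ] tool y in lane [ 0.999 -0.039  0.001] z [ 0.001  0.003 -1.   ]
shift mm [-0.6 -1.4  0.9] turn deg [-0.56  0.12  2.16] dist 2 ang 2.2
```

>>> carry_out(moves=[[0.3,0,0,0,0,0,0],[0.1,0,0,0,0,0,0],[0.1,0,0,0,0,0,0],[0.1,-0.002,0,0.012,0,0,0],[0.1,-0.0065,0.0005,0.037,0,0,0]])

```text
clock: 20.32
eef_pos: [0.5075, 0.2897, 0.1253]
orientation: [0.746, 0.661, 0.057, 0.063]
wrist_force: [0.3, -0.2, -0.1]
width: 0.0385
gripper_force: 0.0
```

>>> carry_out(moves=[[0.1,-0.006,0.0005,0.035,0,0,0],[0.1,-0.013,0.001,0.075,0,0,0],[0.1,-0.015,-0.02,0.11,0,0,0],[0.1,-0.015,-0.055,0.125,0,0,0],[0.1,-0.015,-0.095,0.13,0,0,0]])

```text
clock: 20.73
eef_pos: [0.4951, 0.1996, 0.2618]
orientation: [0.743, 0.663, 0.064, 0.063]
wrist_force: [-0.2, -1.3, -0.3]
width: 0.0385
gripper_force: 0.0
```

>>> carry_out(moves=[[0.1,0,-0.04,0,0,0,0],[0.1,0,-0.08,0,0,0,0],[0.1,0,-0.12,0,0,0,0],[0.1,0,-0.16,0,0,0,0],[0.1,0,-0.2,0,0,0,0]])

```text
clock: 21.15
eef_pos: [0.493, -0.0053, 0.2578]
orientation: [0.745, 0.661, 0.06, 0.063]
wrist_force: [1.0, -0.3, -0.1]
width: 0.0384
gripper_force: 0.0
```

>>> carry_out(moves=[[0.1,0,0,0,0,0,0],[0.1,0,0,0,0,0,0],[0.1,0,0,0,0,0,0]])

```text
clock: 21.4
eef_pos: [0.4937, -0.0033, 0.2575]
orientation: [0.745, 0.661, 0.06, 0.063]
wrist_force: [-0.2, -0.0, -0.9]
width: 0.0383
gripper_force: 0.0
```

```bash
python3 - <<'E'
from h import *
B=np.load("board.npz");o,ux,uy,n=[B[k] for k in('o','ux','uy','n')]
T=eyes.camera_params("top");t=eyes.grab_frame("top")
cv2.imwrite("pics/t2.png",cv2.resize(t[120:260,140:420],(800,400),interpolation=2))
def lane(uv,z):
    q=plane(T,uv,o+z*n,n)-o;return (np.array([q@ux,q@uy])*1000).round(1)
for c,a,m in blobs(red(t,(140,120,240,250)),8):
    l=cv2.fitLine(np.argwhere(m)[:,::-1].astype(np.float32),2,0,.01,.01).ravel();z=.03 if c[1]>185 else .05
    print(c,a,lane(c,z),[lane((l[2]+s*l[0],l[3]+s*l[1]),z).tolist() for s in(-8,8)])
for c,a,m in blobs(mask(t,*YEL,(140,120,240,250)),20):print('yel',c,a,lane(c,.03))
E
```

```text
[180.2 164.3] 275 [70.5 28.7] [[66.7, 50.8], [74.2, 6.5]]
[214.  166.4] 273 [ 70.9 -66.2] [[75.1, -44.2], [66.6, -88.0]]
[171.9 207.7] 74 [-55.   51.1] [[-55.1, 74.0], [-55.2, 28.2]]
[196.2 209.6] 60 [-55.8 -18.7] [[-55.8, 4.2], [-56.1, -41.6]]
yel [171.1 182. ] 321 [18.3 56.7]
yel [212.2 185.3] 310 [ 16.7 -60.8]
```

View pics/t2.png

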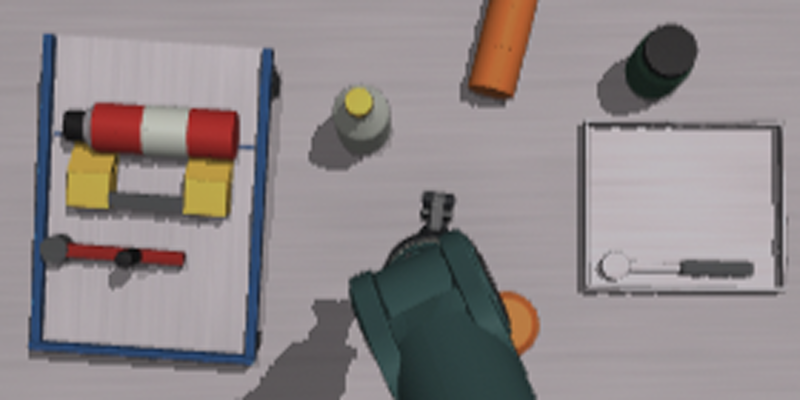

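The can rests against both wedges at (150,130), the bar is square across at row ~255 (lane x = −55 mm along its length), and the bystanders are unmoved. Handing in.

```bash
python3 -c "
from plant import manip
print(manip.sign_off())"
```

```text
the job is handed in; nothing more can be done
None
```

The job is handed in after about 21 s of the allowed 72 s: the chock is square in mid-lane with its toes about 2 mm short of the blue line's centre, the can rests against both wedges, the bar is square across the lane, the can never touched the bench, and the bottle, filter, tin and wrench were not moved.

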